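# Bring the rinsed planter from the draining rack to its saucer

### The job

The rinsed hanging planter lies on its side on the draining rack: lift it off by the grip of its bail and carry it hanging to the terracotta saucer, where you steady it until it hangs upright and practically still over the middle of the saucer, well clear of the rim, for at least 3 seconds. Then lower it gently so that it stands upright in the middle of the saucer, and let go of it. It is still dripping, so do not set it down anywhere else on the way, not on the table nor back on the rack, do not bump the saucer with it while it swings, and leave the jar, the bowl and the green pot where they are.

Things in the scene. Friction and masses are not known exactly. Their poses are not given: they have to be found in the camera images.
- planter: square white enamel planter, open top, empty, 135 mm high, 140 wide at the rim, 100 at the base; 0.50 kg nominal. Origin: centre of the underside; z out of the mouth, x along the line of the two bail pins, y the swing direction. At the start it lies on its flat +y wall on the slats, mouth along the rack's +y, z axis 1.42 rad from vertical. The base edges parallel to x are 100 mm from the pin line.
- pins (a point): point on the planter's axis between the bail pins, 86 mm above the underside, 14 mm above the centre of mass. Here the planter turns freely about x: under a bail held still it swings as a simple pendulum of 0.34 m (period 1.17 s) with next to no damping. As the bail is lifted the planter turns up on its lower base edge, leaves the rack leaning about 0.5 rad, and swings.
- bail (a joint): angle of the bail about the planter's x axis, rad: 0 when the bail stands over the mouth along the planter's z; stops at -1.5 and 1.5. Starts at +1.5, on its stop, where the bail leans 0.08 rad past upright. With the bail held upright the planter is turned about its x axis by minus this value. Let go, the bail falls to a stop, level beside the planter.
- bail_grip (a point): centre of the wooden grip of the bail, 130 mm from the pin line: a bar 92 mm long (along the planter's x), 16 wide, 18 high. Aluminium arms 6 thick go down from its ends to the pins, 170 apart; nothing else is within 40 of the grip. x along the grip, z away from the pins. Bail 0.03 kg.
- rack: beech draining rack over an aluminium drip pan 220 (x) x 280 (y) mm, fixed. Origin: centre of its underside on the table. Five slats along y, 260 long, their tops 40 mm above the origin; raised side bars along y at x = +-92 mm, tops 50 mm up.
- saucer: round terracotta saucer, fixed to the table, 208 mm across the rim, 28 high; flat inner floor 8 mm above the origin, about 86 mm in radius. Origin: centre of its underside on the table.
- jar: lidded glass jar, 90 mm across, 130 high, loose; origin: centre of its underside. Leave it alone.
- bowl: white bowl of pebbles, 136 mm across, 45 high, loose; origin: centre of its underside. Leave it alone.
- greenpot: green plastic pot of clay pebbles, 124 mm across, 105 high, loose; origin: centre of its underside. Leave it alone.
Not all that is in view belongs to the job. There is more than one size of the saucer; the job needs the smaller. Several things have the shape of the planter; the one meant has the colours described above.

How it is judged:
On the way:
1. held by the grip of its bail, the planter hangs upright and still over the middle of the saucer, clear of its rim, for 3 s (horizontal distance between planter and saucer below 0.03 m and z of planter in the frame of saucer above 0.038 m and angle between planter's own z axis and vertical below 0.07 rad and distance between the grasp point and bail_grip below 0.045 m), for 3 s.
At the end, for the whole second after the job is handed in: the planter stands upright (within 0.06 rad) on the floor of the saucer, its middle within 20 mm of the saucer's, at rest, the bail let go (horizontal distance between planter and saucer below 0.02 m and z of planter in the frame of saucer between 0.004 and 0.013 m and angle between planter's own z axis and vertical below 0.06 rad and linear speed of planter below 0.05 m/s); the robot touches nothing.
It fails at once if the planter or its bail is set down on the table (contact force between planter and table above 1 N).
It fails at once if the planter is stood upright on the rack again (angle between planter's own z axis and vertical below 0.3 rad and contact force between planter and rack above 1 N).
It fails at once if the planter bumps the saucer while swinging (angle between planter's own z axis and vertical above 0.15 rad and contact force between planter and saucer above 1 N).
It fails at once if the planter is slammed into the saucer (contact force between planter and saucer above 40 N).
It fails at once if the jar, the bowl or the green pot is disturbed (distance of any of jar, bowl, greenpot from where it was at the start of the episode above 0.03 m).
It also fails if it takes over 58 s, if anything falls off the work surface, if the arm or the gripper's body presses on something with over 40 N, if the wrist force passes 120 N, or if a joint passes its speed limit or range.

### The arm

A 7-joint arm with a two-finger parallel gripper is mounted at the origin on the work surface. World frame = base frame: x ahead of the robot, y to its left, z up, the work surface at z = 0. Lengths are in m, angles in rad, forces in N, time in s.
With the tool pointing down it reaches from about 0.4 to 0.85 m from the base axis. Payload 4.5 kg.
Tool frame: the origin (TCP) lies midway between the tips of the shut fingers; the grasp point (between the pads) lies 19 mm behind it; z points along the fingers, y is the line along which they close (so a half turn about z gives the same grasp; the last joint's range is limited). The gripper opens to 88 mm and grips with 3 to 60 N. Pads are 18 mm wide; open, the fingers measure 123 mm over their backs; the gripper's body (75 mm by 187 mm) begins 45 mm behind the grasp point.
Start: joints at [-1.092, 0.689, -0.195, 1.565, 0.157, 0.902, -0.215], TCP at [0.269, 0.564, 0.217] pointing down, gripper open.
Joint ranges: [-3.01, 3.01], [-0.46, 2.08], [-1.47, 1.51], [0.13, 2.56], [-1, 4.14], [0.04, 2.09], [-2.66, 2.66]. Speed limits (rad/s): [2.57, 2.57, 3.14, 3.14, 3.14, 3.14, 3.14].

### API

Orientations are given as a unit quaternion [x, y, z, w].
In Python, from plant import sensors, eyes, finish_job gives the robot as it stands.
- The arm moves only by the tool send_rows, never from a script. Its argument "rows" is text: rows parted by semicolons, each of 4 numbers parted by spaces: the shift along the tool's x, y, z normalised to -1 to 1, where 1 is 30 cm, then the turn about the tool's z normalised to -1 to 1, where 1 is 2 pi rad. A call has 1 to 10 rows; each row is the pose to reach, as a shift and turn from the pose commanded when the call began, along the tool's axes at that moment, turning the shorter way round; what a row does not reach only later rows make up. A row lasts 1/12 s, in which the tool goes at most 41.7 mm and 7.16 degrees, less where a joint would pass 70% of its speed; a pose out of reach is approached as far as the arm can. A call with a number of a shift or a turn outside -1 to 1 is refused whole. A call with a gripper value outside its range is refused whole. "jaw" is the closure, from -1 (fully open) to 1 (shut), set as the call begins (left out, the last holds). The fingers move at their own pace and stop on an object; "force" is the grip in N (left out, the last holds). Time passes only in rows, so rows that repeat a pose let the fingers close. It gives the time, the measured TCP pose, the force, the opening and the grip force at its end, in the units of the state.
- sensors.get_state(): the state, without advancing time (a new reading comes with each control period).
- eyes.snapshot(name): name is "scene" or "top" or "wrist"; returns (picture, depth): 480x640x3 uint8, red, green, blue; 480x640 float32, m along the optical axis (not along the pixel's ray), 0 where there is no reading.
- eyes.calibration(name): a dict with "fov_y" (degrees; the focal length in pixels is half the picture's height over the tangent of half this angle, whatever the lens; pixels are square), "cx", "cy" (the principal point, pixels), "world_from_camera" (4x4, takes a point from camera to world coordinates). Camera axes: x right, y down, z forward; pixel columns grow to the right and rows downward; lengths in m; the calibration is good to about 2 mm. The wrist camera is an equidistant fisheye: a pixel r from the principal point sees the ray r / f radians off the axis. A picture is of the moment at which its call begins: read the wrist's pose just before it. calibration takes no time and is no camera call; for the wrist camera it gives the pose at the moment of the call.
- finish_job(): hands the job in; it is judged then, once.
The state is a dict: "clock": time; "q": joint angles; "qd": joint speeds; "joint_torque": joint torques, N m; "tool_pos": TCP position; "eef_rot": TCP orientation; "contact_force": force on the tool from outside, world axes, zero at the start; "moment": the same for the moment, N m; "opening": opening from 0.0 (shut) to 1.0 (fully open); "finger_force": force on a finger pad.
Only numpy, scipy, OpenCV 4.12 (cv2) and the standard library are available. Lean on these libraries where they do the work, as an engineer would, in place of code of your own. Each camera call takes 0.05 s, during which the arm holds its last target. There are 200 camera calls.

## Working session

There is one attempt and no reset: what is moved stays moved. The work goes in short steps, Python scripts to look and compute and a tool call to move; the robot and the scene stay as the last step left them, time stands still between calls to the robot, and variables do not carry over. Pictures are saved under pics/ and viewed, at most 10 in all, crops included, and the job is handed in when it is done.

Besides the shell and the picture viewer there is one more tool, called by a JSON object that holds its "method" and its "body". send_rows: Moves the arm, as the interface text tells. Scaled input: -1 to 1 covers 30 cm each way for a shift and 2 pi rad each way for a turn. Its arguments: {"type":"object","properties":{"rows":{"type":"string"},"jaw":{"type":"number"},"force":{"type":"number"}},"required":["rows"]}

```bash
mkdir -p pics; ls
cat > h.py <<'E'
import numpy as np,cv2
from plant import sensors,eyes,finish_job
def cloud(n):
    c=eyes.calibration(n);p,d=eyes.snapshot(n)
    f=240/np.tan(np.radians(c['fov_y'])/2)
    v,u=np.mgrid[:480,:640]
    X=np.stack([(u-c['cx'])/f*d,(v-c['cy'])/f*d,d],-1)
    T=np.array(c['world_from_camera'])
    return p,d,X@T[:3,:3].T+T[:3,3]
def save(n,p): cv2.imwrite('pics/'+n+'.png',p[...,::-1])
E
python3 - <<'E'
from h import *
for n in('scene','top'):
    p,d,X=cloud(n);save(n+'0',p);np.savez(n+'0',p=p,d=d,X=X)
s=sensors.get_state();print(s)
print(eyes.calibration('top'))
E
```

```text
pics
{'clock': 0.1, 'q': array([-1.0921891 ,  0.68990711, -0.19454344,  1.56621981,  0.15731036,
        0.9025253 , -0.21510104]), 'qd': array([-0.00049606, -0.00184665, -0.0003274 , -0.00305432,  0.00012386,
       -0.00111087, -0.00050799]), 'joint_torque': array([-3.03228226e-03, -5.28505862e+01, -1.27148129e+00, -1.53838348e+01,
       -5.25992329e-02,  2.02444724e-03,  5.35813808e-05]), 'tool_pos': array([0.26870131, 0.56362245, 0.21619189]), 'eef_rot': array([ 2.20527170e-01,  9.75380476e-01, -8.23336698e-04, -1.26188099e-04]), 'contact_force': array([-0.3491184 , -0.07146362, -0.62446439]), 'moment': array([-0.01063672,  0.00723663, -0.0287818 ]), 'finger_force': 0.0, 'opening': 1.002607814704632}
{'fov_y': 49.10013430599564, 'cx': 319.88816667487197, 'cy': 235.84475727203431, 'world_from_camera': array([[ 0.02438339, -0.9929653 ,  0.11586783,  0.41187072],
       [-0.99953969, -0.02212228,  0.02076086,  0.05895743],
       [-0.01805155, -0.11632071, -0.99304765,  1.72706127],
       [ 0.        ,  0.        ,  0.        ,  1.        ]])}
```

View pics/scene0.png

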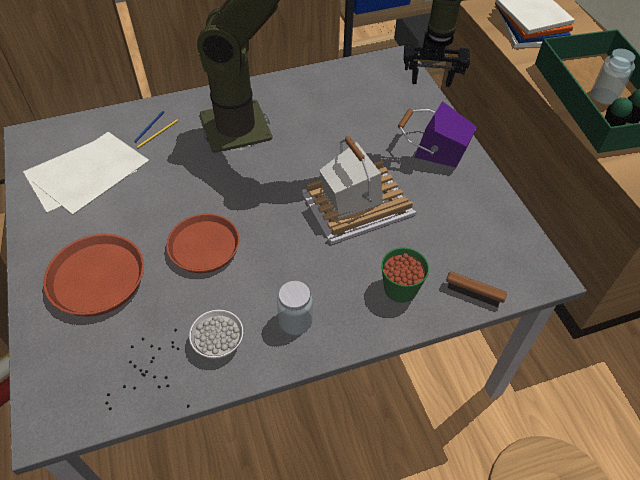

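View pics/top0.png

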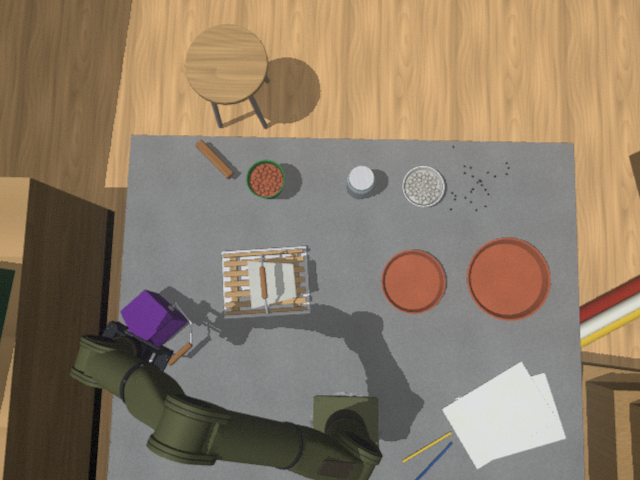

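The top view shows the white planter on the rack with its brown grip at about (264,279). The smaller saucer is at (415,281), the jar at (361,181), the bowl at (424,186) and the green pot at (266,179). The purple planter is a decoy.

Run:
```python
from h import *
z=np.load('top0.npz');p,X=z['p'].astype(int),z['X']
hsv=cv2.cvtColor(z['p'],cv2.COLOR_RGB2HSV)
def rep(n,m,X=X):
    q=X[m];c=q[:,:2].mean(0);u,s,v=np.linalg.svd(q[:,:2]-c,full_matrices=False)
    print(n,len(q),'mean',q.mean(0).round(4),'min',q.min(0).round(3),'max',q.max(0).round(3),'dir',v[0].round(3))
box=lambda a,b,c,d:(np.mgrid[:480,:640][1]>=a)&(np.mgrid[:480,:640][1]<b)&(np.mgrid[:480,:640][0]>=c)&(np.mgrid[:480,:640][0]<d)
B=box(215,315,240,325)
rep('grip',B&(X[...,2]>.19));
for zz in(.15,.17,.19,.2,.205,.21):print(zz,(B&(X[...,2]>zz)).sum())
S=box(370,455,240,320)
red=S&(p[...,0]>p[...,2]*1.6)&(p[...,0]>70)
rep('saucer',red)
rim=red&(X[...,2]>.02);q=X[rim][:,:2].astype(np.float32)
print('rimcircle',cv2.minEnclosingCircle(q)); A=np.c_[2*q,np.ones(len(q))];r=np.linalg.lstsq(A,(q**2).sum(1),rcond=None)[0];print(r[:2],np.sqrt(r[2]+r[0]**2+r[1]**2))
fl=red&(X[...,2]<.013);rep('floor',fl)
print('table z',np.median(X[330:400,430:450,2]),np.median(X[200:230,300:340,2]))
for n,b in(('jar',(335,390,155,205)),('bowl',(395,450,160,212)),('gpot',(240,295,155,205))):rep(n,box(*b)&(X[...,2]>.02))
# rack pan: x and extents
rep('rack',B&(X[...,2]>.025)&(X[...,2]<.06)); m=B&(X[...,2]>.008)&(X[...,2]<.06);print(cv2.minAreaRect(X[m][:,:2].astype(np.float32)))
rep('purple',box(115,190,285,350)&(X[...,2]>.02)&(abs(X[...,2])<.2))
# scene cam grip
z=np.load('scene0.npz');X2=z['X'];B2=box(335,385,125,190)
rep('grip scene',B2&(X2[...,2]>.19)&(X2[...,2]<.3),X2)
q=X2[B2&(X2[...,2]>.19)&(X2[...,2]<.3)];
```

```text
grip 267 mean [0.4447 0.226  0.413 ] min [0.368 0.059 0.19 ] max [0.53  0.268 1.727] dir [0.308 0.951]
0.15 1480
0.17 736
0.19 267
0.2 255
0.205 250
0.21 241
saucer 3221 mean [ 0.4701 -0.2099  0.0181] min [ 0.368 -0.317 -0.004] max [0.571 0.059 1.727] dir [ 0.228 -0.974]
rimcircle ((0.450624942779541, -0.1249350756406784), 0.18803174793720245)
[ 0.46565761 -0.17465498] 0.11163508485190055
floor 2175 mean [ 0.4702 -0.2087  0.0074] min [ 0.368 -0.317 -0.004] max [ 0.563 -0.114  0.013] dir [-0.487 -0.874]
table z 0.0003880866311214426 0.00047340840476395307
jar 758 mean [ 0.7698 -0.0263  0.1309] min [ 0.412 -0.073  0.021] max [0.824 0.059 1.727] dir [ 0.973 -0.231]
bowl 1333 mean [ 0.778  -0.2343  0.0522] min [ 0.412 -0.303  0.021] max [0.846 0.059 1.727] dir [ 0.779 -0.628]
gpot 1198 mean [0.779  0.2705 0.1062] min [0.412 0.059 0.02 ] max [0.841 0.332 1.727] dir [0.864 0.503]
rack 2188 mean [0.4606 0.2802 0.0416] min [0.344 0.133 0.025] max [0.575 0.408 0.06 ] dir [-0.113  0.994]
((0.45796823501586914, 0.27364546060562134), (0.2737196385860443, 0.32665425539016724), 1.4631911516189575)
purple 1930 mean [0.3455 0.6062 0.1107] min [0.242 0.487 0.02 ] max [0.424 0.706 0.147] dir [-0.315 -0.949]
grip scene 231 mean [0.4632 0.2452 0.2324] min [0.374 0.232 0.19 ] max [0.532 0.26  0.247] dir [0.988 0.156]
```

Run:
```python
from h import *
V,U=np.mgrid[:480,:640]
box=lambda a,b,c,d:(U>=a)&(U<b)&(V>=c)&(V<d)
def L(n):
    z=np.load(n+'0.npz');return z['p'].astype(int),z['X'],z['d']>0
def rep(n,q):
    c=np.median(q,0);_,_,v=np.linalg.svd(q[:,:2]-q[:,:2].mean(0),full_matrices=False)
    print(n,len(q),'med',c.round(4),'lo',np.percentile(q,1,0).round(4),'hi',np.percentile(q,99,0).round(4),'dir',v[0].round(3))
for cam,gb,sb in(('top',(215,315,240,325),(370,455,240,320)),('scene',(320,390,120,205),(160,245,208,278))):
    p,X,ok=L(cam);Z=X[...,2]
    for lo in(.2,.225,.235):rep(cam+' grip',X[box(*gb)&ok&(Z>lo)&(Z<.3)])
    br=(p[...,0]>p[...,2]*1.5)
    rep(cam+' gripbrown',X[box(*gb)&ok&br&(Z>.2)&(Z<.3)])
    red=box(*sb)&ok&(p[...,0]>p[...,2]*1.6)&(p[...,0]>60)
    q=X[red&(Z>.022)&(Z<.04)][:,:2];A=np.c_[2*q,np.ones(len(q))];r=np.linalg.lstsq(A,(q**2).sum(1),rcond=None)[0]
    print(cam,'rim',r[:2],np.sqrt(r[2]+r[0]**2+r[1]**2),'enc',cv2.minEnclosingCircle(q.astype(np.float32)))
    rep(cam+' red',X[red])
    pl=box(*gb)&ok&(Z>.06)&(Z<.2)
    rep(cam+' planter',X[pl])
    if cam=='top':
        print('rack',cv2.minAreaRect(X[box(*gb)&ok&(Z>.006)&(Z<.06)][:,:2].astype(np.float32)))
        for n,b in(('jar',(335,390,155,205)),('bowl',(395,450,160,212)),('gpot',(240,295,155,205))):rep(n,X[box(*b)&(Z>.02)&ok])
        o=box(*gb)&ok
        for zl,zh in((.1,.13),(.13,.15),(.15,.165),(.165,.18),(.18,.2)):
            m=o&(Z>zl)&(Z<zh);
            if m.sum()>3:rep(f'pl{zl}',X[m])
c=cv2.resize(cv2.imread('pics/scene0.png')[120:260,290:430],(800,600)[:1]*0 or (600,600),interpolation=cv2.INTER_CUBIC);cv2.imwrite('pics/c.png',c)
```

```text
top grip 222 med [0.4506 0.2486 0.2385] lo [0.3828 0.2377 0.2015] hi [0.52   0.2605 0.2476] dir [-0.992 -0.125]
top grip 192 med [0.4507 0.2487 0.2395] lo [0.4029 0.2377 0.2282] hi [0.4989 0.2605 0.2478] dir [-0.992 -0.129]
top grip 169 med [0.4532 0.2487 0.2401] lo [0.4075 0.2377 0.235 ] hi [0.4957 0.2605 0.2482] dir [-0.991 -0.133]
top gripbrown 143 med [0.4505 0.2475 0.2404] lo [0.4085 0.2377 0.2325] hi [0.4928 0.2575 0.2486] dir [-0.991 -0.131]
top rim [ 0.47075229 -0.2067195 ] 0.09817509201500982 enc ((0.47032779455184937, -0.20798176527023315), 0.10296633094549179)
top red 3209 med [ 0.47   -0.2114  0.0099] lo [ 0.3747 -0.3049 -0.0011] hi [ 0.5655 -0.1126  0.033 ] dir [ 0.568 -0.823]
top planter 1678 med [0.4529 0.2338 0.1587] lo [0.3764 0.1667 0.1054] hi [0.5259 0.3006 0.185 ] dir [ 0.397 -0.918]
rack ((0.45806682109832764, 0.2736498713493347), (0.27414023876190186, 0.3266928791999817), 1.4533839225769043)
jar 750 med [ 0.7717 -0.0273  0.127 ] lo [ 0.7391 -0.0701  0.025 ] hi [0.8197 0.0135 0.1379] dir [-0.981  0.195]
bowl 1321 med [ 0.7809 -0.2373  0.0371] lo [ 0.7165 -0.2988 
[... 834 characters left out ...]
rip 188 med [0.4593 0.2439 0.2392] lo [0.4072 0.2328 0.2267] hi [0.5058 0.258  0.2466] dir [0.989 0.147]
scene grip 140 med [0.4532 0.2438 0.2404] lo [0.4064 0.2327 0.2353] hi [0.4988 0.2555 0.2467] dir [0.991 0.132]
scene gripbrown 160 med [0.456  0.2427 0.2396] lo [0.4067 0.2327 0.2272] hi [0.4964 0.2556 0.2467] dir [0.99  0.139]
scene rim [ 0.47290716 -0.21007084] 0.09884201124470893 enc ((0.4715297818183899, -0.21009404957294464), 0.10561961680650711)
scene red 3329 med [ 0.4619 -0.2118  0.0101] lo [ 0.3739 -0.3069  0.0011] hi [ 0.5698 -0.1148  0.0329] dir [ 0.939 -0.344]
scene planter 2644 med [0.489  0.2338 0.1482] lo [0.3782 0.1628 0.0627] hi [0.5355 0.3084 0.1832] dir [-0.657 -0.754]
```

View pics/c.png

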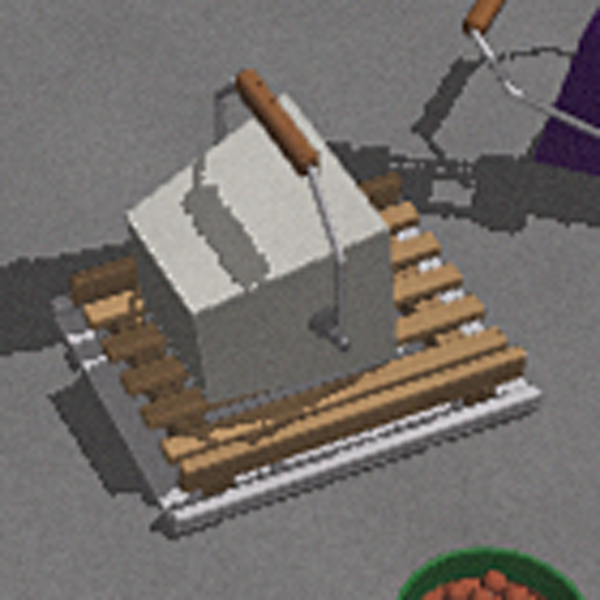

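The close-up confirms the planter's base faces -y, and the grip runs along about (0.99,0.14) centred near (0.452,0.246). The predicted grip height is 0.232, which agrees with the measured top of about 0.241. Next I write a helper and move above the grip.

```bash
cat >> h.py <<'E'
from scipy.spatial.transform import Rotation as R
def cmd(target,yaw_y=None):
    "normalised shift/turn to world target; yaw_y = wanted world heading of tool y"
    s=sensors.get_state();r=R.from_quat(s['eef_rot']).as_matrix()
    sh=r.T@(np.array(target)-s['tool_pos'])/.3
    hy=np.arctan2(r[1,1],r[0,1]);t=0
    if yaw_y is not None:t=-((yaw_y-hy+np.pi/2)%np.pi-np.pi/2)/(2*np.pi)
    print('t',s['clock'],'pos',s['tool_pos'].round(4),'tooly',hy.round(4),'toolz',r[:,2].round(4),'cmd',sh.round(4),'turn',round(t,4),'open',s['opening'],'F',s['contact_force'].round(2))
E
python3 -c "
from h import *
cmd((.36,.405,.32),1.713);cmd((.452,.246,.29),1.713)"
```

```text
t 0.1 pos [0.2687 0.5636 0.2162] tooly 1.1261 toolz [-6.0e-04 -1.6e-03 -1.0e+00] cmd [-0.5022 -0.347  -0.3454] turn -0.0934 open 1.002607814704632 F [-0.35 -0.07 -0.62]
t 0.1 pos [0.2687 0.5636 0.2162] tooly 1.1261 toolz [-6.0e-04 -1.6e-03 -1.0e+00] cmd [-1.0071 -0.6933 -0.2448] turn -0.0934 open 1.002607814704632 F [-0.35 -0.07 -0.62]
```

{"method": "send_rows", "body": {"rows": "0 0 -0.13 0; 0 0 -0.26 0; -0.1 -0.07 -0.345 -0.02; -0.2 -0.14 -0.345 -0.04; -0.3 -0.21 -0.345 -0.06; -0.4 -0.28 -0.345 -0.08; -0.502 -0.347 -0.345 -0.0934; -0.62 -0.43 -0.33 -0.0934; -0.74 -0.51 -0.3 -0.0934; -0.86 -0.6 -0.27 -0.0934", "jaw": -1, "force": 40}}

```text
clock: 0.93
tool_pos: [0.4213, 0.2963, 0.2994]
eef_rot: [-0.071, 0.997, 0.0, 0.0]
contact_force: [1.1, 0.5, -0.2]
opening: 1.0
finger_force: 0.0
```

```bash
python3 -c "
from h import *
cmd((.452,.246,.29),1.713)"
```

```text
t 0.9333 pos [0.4213 0.2963 0.2994] tooly 1.713 toolz [ 5.e-04  3.e-04 -1.e+00] cmd [-0.0776 -0.1806  0.0312] turn -0.0 open 1.0000074572656195 F [ 1.06  0.5  -0.17]
```

{"method": "send_rows", "body": {"rows": "-0.04 -0.08 0.02 0; -0.07 -0.16 0.03 0; -0.07 -0.16 0.03 0; -0.07 -0.16 0.03 0; -0.07 -0.16 0.03 0"}}

```text
clock: 1.35
tool_pos: [0.4475, 0.2545, 0.2906]
eef_rot: [-0.071, 0.997, 0.0, -0.0]
contact_force: [-0.0, 0.4, 0.6]
opening: 0.999
finger_force: 0.0
```

Run:
```python
from h import *
V,U=np.mgrid[:480,:640]
p,d,X=cloud('scene');Z=X[...,2]
q=X[(d>0)&(U>320)&(U<390)&(V>110)&(V<205)&(p[...,0].astype(int)>p[...,2]*1.5)&(Z>.215)&(Z<.248)]
print(len(q),np.median(q,0),(q.min(0)+q.max(0))/2)
cmd((.452,.246,.213),1.713)
```

```text
157 [0.45321974 0.24255219 0.2390247 ] [0.45251321 0.244075   0.23630925]
t 1.4 pos [0.4472 0.2551 0.2907] tooly 1.7151 toolz [-4.0e-04  1.1e-03 -1.0e+00] cmd [-0.0115 -0.0326  0.259 ] turn 0.0003 open 1.0004327765594312 F [-0.13  0.06  0.34]
```

{"method": "send_rows", "body": {"rows": "-0.012 -0.033 0.05 0; -0.012 -0.033 0.12 0; -0.012 -0.033 0.19 0; -0.012 -0.033 0.24 0; -0.012 -0.033 0.259 0; -0.012 -0.033 0.259 0; -0.012 -0.033 0.259 0"}}

```text
clock: 1.98
tool_pos: [0.4528, 0.2456, 0.2134]
eef_rot: [-0.072, 0.997, 0.0, 0.0]
contact_force: [0.0, 0.7, 0.1]
opening: 1.002
finger_force: 0.0
```

Run:
```python
from h import *
cmd((.452,.246,.213),1.713)
p,d,X=cloud('scene')
a=cv2.resize(p[110:230,300:430],(520,480),interpolation=cv2.INTER_CUBIC)
save('g1',a)
```

```text
t 1.9833 pos [0.4528 0.2456 0.2134] tooly 1.7147 toolz [ 3.e-04  8.e-04 -1.e+00] cmd [0.0024 0.0019 0.0013] turn 0.0003 open 1.002446080521841 F [0.03 0.7  0.15]
```

View pics/g1.png

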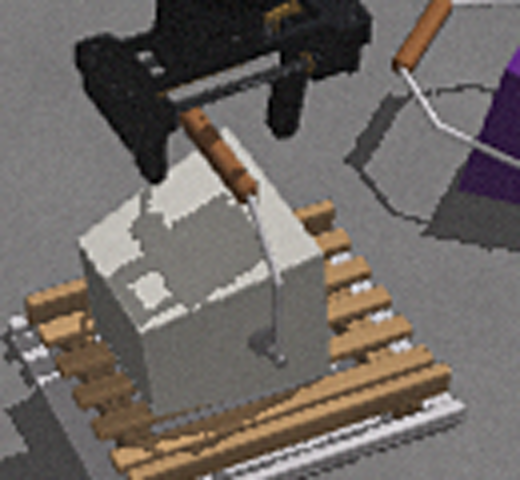

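The fingers straddle the grip, at about (150,165) and (285,120) in the crop. Next I close them.

{"method": "send_rows", "body": {"rows": "0 0 0 0; 0 0 0 0; 0 0 0 0; 0 0 0 0; 0 0 0 0; 0 0 0 0; 0 0 0 0; 0 0 0 0", "jaw": 1, "force": 40}}

```text
clock: 2.7
tool_pos: [0.453, 0.2443, 0.2129]
eef_rot: [-0.071, 0.997, 0.0, 0.0]
contact_force: [-0.3, 0.3, -0.2]
opening: 0.42
finger_force: 0.0
```

{"method": "send_rows", "body": {"rows": "0 0 0 0; 0 0 0 0; 0 0 0 0; 0 0 0 0; 0 0 0 0; 0 0 0 0; 0 0 0 0; 0 0 0 0"}}

```text
clock: 3.37
tool_pos: [0.4528, 0.2449, 0.2131]
eef_rot: [-0.071, 0.997, 0.0, 0.0]
contact_force: [-1.9, 3.1, 1.9]
opening: 0.175
finger_force: 40.0
```

{"method": "send_rows", "body": {"rows": "0 0 -0.013 0; 0 0 -0.026 0; 0 0 -0.04 0; 0 0 -0.053 0; 0 0 -0.066 0; 0 0 -0.08 0; 0 0 -0.09 0; 0 0 -0.097 0; 0 0 -0.104 0; 0 0 -0.11 0"}}

```text
clock: 4.2
tool_pos: [0.4529, 0.2443, 0.2461]
eef_rot: [-0.071, 0.997, -0.0, -0.0]
contact_force: [-0.0, -0.6, -5.3]
opening: 0.172
finger_force: 39.5
```

```bash
cat > est.py <<'E'
from h import *
from scipy.optimize import least_squares
V,U=np.mgrid[:480,:640]
def tilt(n='scene',x0=None,show=False):
    s=sensors.get_state();r=R.from_quat(s['eef_rot']).as_matrix()
    p,d,X=cloud(n);g=s['tool_pos']-.019*r[:,2];P=g+np.array([0,0,-.13])
    ex=r[:,0]*np.sign(r[0,0]);ey=np.array([-ex[1],ex[0],0]);ez=np.array([0,0,1.])
    q=p.astype(int);W=(d>0)&(q.max(-1)-q.min(-1)<35)&(q.max(-1)>85)
    Y=(X-P)@np.c_[ex,ey,ez]
    # planter points: near pins, excluding bail strip and gripper
    m=(d>0)&(np.abs(Y[...,0])<.077)&(np.hypot(Y[...,1],Y[...,2])<.112)&(q.max(-1)-q.min(-1)<40)&(q.max(-1)>60)&(X[...,2]>.055)
    Q=Y[m]
    def res(v):
        th,dx,dy,dz=v  # th>0: mouth toward +y', base toward -y'
        a=Q-[dx,dy,dz];c,si=np.cos(th),np.sin(th)
        z=a[:,1]*si+a[:,2]*c+.086; y=a[:,1]*c-a[:,2]*si; x=a[:,0]
        h=.05+.02*z/.135;k=np.cos(.147)
        f=np.c_[(np.abs(x)-h)*k,(np.abs(y)-h)*k,-z,z-.135]
        out=np.max(f,1)
        # distance to wall shell (3 mm) - open top
        w=np.minimum.reduce([np.abs(out),np.abs(np.max(f[:,:2],1)+.003)+np.maximum(z-.135,0)])
        return np.r_[w/.003,np.array([dx,dy,dz])/.004*3]
    c0=[-1.2,-.9,-.6,-.4,-.2,-.1,0,.1,.2,.4,.6,.9,1.2]
    costs=[np.minimum(np.abs(res([t,0,0,0])),5).sum() for t in c0]
    o=least_squares(res,[c0[int(np.argmin(costs))],0,0,0],loss='soft_l1')
    if show:print('n',len(Q),'mean res mm',3*np.mean(np.abs(res(o.x)[:-3])).round(3),'off',o.x[1:].round(4))
    return s['clock'],o.x[0]
def track(k=12,n='scene',w=2*np.pi/1.17,show=False):
    D=[tilt(n,show=show and i==0) for i in range(k)];t,th=np.array(D).T
    print(np.c_[t,th].round(3).tolist())
    t1=sensors.get_state()['clock']
    A=np.c_[np.cos(w*(t-t1)),np.sin(w*(t-t1)),np.ones(k)]
    c=np.linalg.lstsq(A,th,rcond=None)[0]
    # th=Amp*cos(w*tau - phi)
    print('now',t1,'amp',np.hypot(c[0],c[1]).round(4),'phi',np.arctan2(c[1],c[0]).round(3),'rows to next +peak',(np.arctan2(c[1],c[0])%(2*np.pi)/w*12).round(2),'bias',c[2].round(4),'rms',np.std(A@c-th).round(4))
E
python3 -c "
from est import *
print(tilt(show=True))
cmd((.453,.245,.36))"
```

```text
n 2944 mean res mm 1.455 off [-0.0007  0.007   0.0021]
(4.2, np.float64(0.8151503755449053))
t 4.25 pos [0.4531 0.2444 0.2464] tooly 1.7129 toolz [ 4.e-04  2.e-04 -1.e+00] cmd [-2.000e-04  2.100e-03 -3.787e-01] turn 0 open 0.16848184703143357 F [-0.68 -0.87 -4.59]
```

{"method": "send_rows", "body": {"rows": "0 0 -0.004 0; 0 0 -0.008 0; 0 0 -0.012 0; 0 0 -0.016 0; 0 0 -0.022 0; 0 0 -0.032 0; 0 0 -0.045 0; 0 0 -0.06 0; 0 0 -0.08 0; 0 0 -0.1 0"}}

```text
clock: 5.08
tool_pos: [0.453, 0.2444, 0.2766]
eef_rot: [-0.071, 0.997, 0.0, 0.0]
contact_force: [-0.1, 1.6, -6.1]
opening: 0.175
finger_force: 39.6
```

{"method": "send_rows", "body": {"rows": "0 0 -0.03 0; 0 0 -0.06 0; 0 0 -0.09 0; 0 0 -0.12 0; 0 0 -0.15 0; 0 0 -0.18 0; 0 0 -0.21 0; 0 0 -0.23 0; 0 0 -0.245 0; 0 0 -0.25 0"}}

```text
clock: 5.92
tool_pos: [0.4532, 0.2445, 0.3517]
eef_rot: [-0.071, 0.997, 0.0, 0.0]
contact_force: [0.6, 1.3, -5.9]
opening: 0.17
finger_force: 39.6
```

```bash
python3 -c "
from est import *
track(16,show=True)
cmd((.453,.245,.36))"
```

```text
n 3390 mean res mm 1.614 off [-0.0003  0.007   0.0024]
[[5.917, 0.063], [5.967, -0.114], [6.017, -0.276], [6.067, -0.432], [6.117, -0.516], [6.167, -0.635], [6.217, -0.657], [6.267, -0.653], [6.317, -0.624], [6.367, -0.515], [6.417, -0.377], [6.467, -0.235], [6.517, -0.077], [6.567, 0.102], [6.617, 0.26], [6.667, 0.387]]
now 6.7167 amp 0.6326 phi 0.56 rows to next +peak 1.25 bias -0.0322 rms 0.0099
t 6.7167 pos [0.453  0.2442 0.3509] tooly 1.7128 toolz [-0.e+00 -1.e-04 -1.e+00] cmd [-0.0005  0.0026 -0.0304] turn 0 open 0.17156861516626462 F [ 0.13  0.33 -6.43]
```

{"method": "send_rows", "body": {"rows": "0 0 0 0; 0 0 0 0; 0 0 0 0; 0 0 0 0; 0 0 0 0; 0 0 0 0; 0 0 0 0; 0 0 0 0; 0 0 0 0; 0 0 0 0"}}

```text
clock: 7.55
tool_pos: [0.453, 0.2444, 0.3509]
eef_rot: [-0.071, 0.997, 0.0, 0.0]
contact_force: [-1.3, -0.2, -6.4]
opening: 0.175
finger_force: 39.6
```

{"method": "send_rows", "body": {"rows": "0 0 0 0; 0 0 0 0; 0 -0.127 0 0; 0 -0.253 0 0; 0 -0.38 0 0; 0 -0.507 0 0; 0 -0.633 0 0; 0 -0.76 0 0; 0 -0.887 0 0; 0 -0.887 0 0"}}

```text
clock: 8.38
tool_pos: [0.4913, -0.0298, 0.3506]
eef_rot: [-0.064, 0.998, -0.004, -0.0]
contact_force: [0.2, -3.6, -6.7]
opening: 0.169
finger_force: 40.5
```

```bash
python3 -c "
from est import *
track(20,show=True)
cmd((.471,-.208,.35))"
```

```text
n 3314 mean res mm 1.653 off [ 0.0004 -0.0105  0.0007]
[[8.383, -0.082], [8.433, -0.1], [8.483, -0.068], [8.533, -0.023], [8.583, -0.017], [8.633, -0.014], [8.683, -0.003], [8.733, 0.014], [8.783, 0.024], [8.833, 0.024], [8.883, 0.029], [8.933, 0.032], [8.983, 0.028], [9.033, 0.025], [9.083, 0.021], [9.133, 0.013], [9.183, 0.005], [9.233, -0.002], [9.283, -0.016], [9.333, -0.024]]
now 9.3833 amp 0.0525 phi -2.338 rows to next +peak 8.82 bias -0.0143 rms 0.0131
t 9.3833 pos [ 0.4907 -0.0191  0.3509] tooly 1.7128 toolz [ 0.  0. -1.] cmd [ 0.154  -0.6139  0.0029] turn 0 open 0.16735942036790835 F [-0.57 -1.14 -5.44]
```

{"method": "send_rows", "body": {"rows": "0.011 -0.044 0 0; 0.022 -0.088 0 0; 0.033 -0.132 0 0; 0.044 -0.175 0 0; 0.055 -0.219 0 0; 0.066 -0.263 0 0; 0.077 -0.307 0 0; 0.088 -0.351 0 0; 0.099 -0.395 0 0; 0.11 -0.439 0 0"}}

```text
clock: 10.22
tool_pos: [0.4765, -0.1549, 0.3509]
eef_rot: [-0.071, 0.997, 0.0, 0.0]
contact_force: [0.2, 0.1, -6.3]
opening: 0.17
finger_force: 39.9
```

{"method": "send_rows", "body": {"rows": "0.011 -0.044 0 0; 0.022 -0.088 0 0; 0.033 -0.132 0 0; 0.044 -0.175 0 0; 0.044 -0.175 0 0; 0.044 -0.175 0 0; 0.044 -0.175 0 0"}}

```text
clock: 10.8
tool_pos: [0.4711, -0.2063, 0.3507]
eef_rot: [-0.072, 0.997, 0.001, -0.0]
contact_force: [0.0, 0.8, -5.5]
opening: 0.169
finger_force: 39.9
```

```bash
python3 -c "
from est import *
track(24,show=True)
cmd((.471,-.208,.35))"
```

```text
n 3496 mean res mm 1.758 off [ 0.0013 -0.0058  0.0003]
[[10.8, -0.018], [10.85, -0.026], [10.9, -0.018], [10.95, -0.011], [11.0, -0.011], [11.05, -0.006], [11.1, -0.014], [11.15, -0.004], [11.2, 0.009], [11.25, 0.008], [11.3, 0.004], [11.35, 0.008], [11.4, 0.018], [11.45, 0.004], [11.5, 0.005], [11.55, -0.016], [11.6, -0.018], [11.65, -0.015], [11.7, -0.014], [11.75, -0.033], [11.8, -0.031], [11.85, -0.028], [11.9, -0.027], [11.95, -0.025]]
now 12.0 amp 0.0181 phi 2.515 rows to next +peak 5.62 bias -0.0104 rms 0.0058
t 12.0 pos [ 0.471  -0.208   0.3509] tooly 1.7128 toolz [ 0.e+00  1.e-04 -1.e+00] cmd [0.     0.     0.0029] turn 0 open 0.16996880147670193 F [-0.61 -0.32 -5.76]
```

Run:
```python
from est import *
s=sensors.get_state();r=R.from_quat(s['eef_rot']).as_matrix()
P0=s['tool_pos']-.019*r[:,2]-[0,0,.13];ex=r[:,0]*np.sign(r[0,0]);ey=np.array([-ex[1],ex[0],0]);B=np.c_[ex,ey,[0,0,1]]
V,U=np.mgrid[:480,:640]
for n in('scene','top'):
    p,d,X=cloud(n);q=p.astype(int);Z=X[...,2]
    red=(d>0)&(q[...,0]>q[...,2]*1.6)&(q[...,0]>60)&(Z>.022)&(Z<.04)&(np.hypot(X[...,0]-.471,X[...,1]+.209)<.12)
    print(n,'rim enc',cv2.minEnclosingCircle(X[red][:,:2].astype(np.float32)),red.sum())
    Y=(X-P0)@B;m=(d>0)&(abs(Y[...,0])<.077)&(np.hypot(Y[...,1],Y[...,2])<.112)&(q.max(-1)-q.min(-1)<40)&(q.max(-1)>60);Q=Y[m]
    def res(v):
        a=R.from_euler('xy',[v[0],v[1]]).apply(Q-v[2:]);z=a[:,2]+.086;h=.05+.02*z/.135;k=np.cos(.147)
        fx=np.maximum(abs(a[:,0])-h,abs(a[:,1])-h)*k;o=np.maximum(fx,np.maximum(-z,z-.135))
        return np.minimum(abs(o),abs(fx+.003)+np.maximum(z-.135,0))/.003
    o=least_squares(res,[0]*5,loss='soft_l1').x
    bc=R.from_euler('xy',o[:2]).inv().apply([0,0,-.086])+o[2:]
    print(n,len(Q),'tilt x,y',o[:2].round(3),'off',o[2:].round(4),'pins',(P0+B@o[2:]).round(4),'base centre world',(P0+B@bc).round(4),'res',np.mean(res(o))*3)
    if n=='scene':save('hang',cv2.resize(p[110:310,130:330],(600,600)))
```

```text
scene rim enc ((0.4722472131252289, -0.21012292802333832), 0.10501469671726227) 368
scene 3500 tilt x,y [-0.02 -0.  ] off [ 0.0006 -0.0066  0.0002] pins [ 0.4726 -0.2145  0.2401] base centre world [ 0.4723 -0.2128  0.1541] res 1.7362591858874157
top rim enc ((0.47066742181777954, -0.20712369680404663), 0.10292309522628784) 233
top 926 tilt x,y [0.017 0.007] off [-0.0008 -0.0064  0.0048] pins [ 0.4711 -0.2145  0.2447] base centre world [ 0.4719 -0.2159  0.1587] res 2.9142359405580027
```

View pics/hang.png

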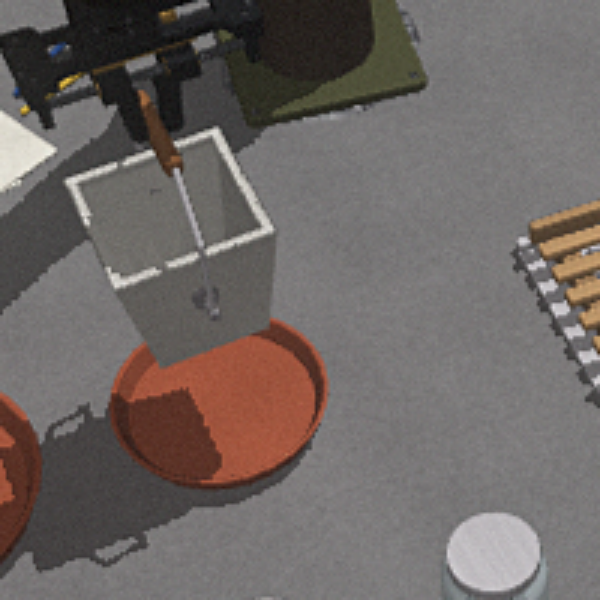

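The planter hangs upright with its base about 5 mm too far toward -y; its base projects at about (215,335) over the saucer in the crop. I correct the offset while lowering partway.

{"method": "send_rows", "body": {"rows": "0 0.001 0.01 0; 0 0.003 0.02 0; 0 0.004 0.034 0; 0 0.006 0.047 0; 0 0.007 0.06 0; 0 0.008 0.074 0; 0 0.009 0.087 0; 0 0.01 0.1 0; 0 0.011 0.114 0; 0 0.012 0.127 0"}}

```text
clock: 12.93
tool_pos: [0.4705, -0.2044, 0.3123]
eef_rot: [-0.071, 0.997, 0.0, -0.0]
contact_force: [0.6, 0.8, -6.0]
opening: 0.174
finger_force: 39.9
```

{"method": "send_rows", "body": {"rows": "0 0.001 0.013 0; 0 0.002 0.027 0; 0 0.003 0.04 0; 0 0.004 0.053 0; 0 0.004 0.067 0; 0 0.004 0.08 0; 0 0.004 0.093 0; 0 0.004 0.107 0; 0 0.004 0.115 0; 0 0.004 0.12 0"}}

```text
clock: 13.77
tool_pos: [0.4702, -0.2032, 0.2763]
eef_rot: [-0.071, 0.997, 0.0, -0.0]
contact_force: [-0.3, -0.3, -6.5]
opening: 0.171
finger_force: 39.9
```

```bash
python3 -c "
from est import *
track(24,show=True)
cmd((.471,-.2035,.206))"
```

```text
n 3203 mean res mm 1.806 off [ 0.0001 -0.0064  0.0004]
[[13.767, -0.004], [13.817, -0.0], [13.867, 0.002], [13.917, -0.0], [13.967, -0.005], [14.017, -0.01], [14.067, -0.018], [14.117, -0.033], [14.167, -0.03], [14.217, -0.029], [14.267, -0.023], [14.317, -0.014], [14.367, -0.024], [14.417, -0.009], [14.467, -0.015], [14.517, -0.004], [14.567, 0.006], [14.617, 0.004], [14.667, 0.012], [14.717, 0.005], [14.767, 0.003], [14.817, 0.013], [14.867, -0.002], [14.917, -0.004]]
now 14.9667 amp 0.016 phi -0.986 rows to next +peak 11.84 bias -0.0077 rms 0.0062
t 14.9667 pos [ 0.4703 -0.2032  0.2768] tooly 1.7129 toolz [ 0.e+00  1.e-04 -1.e+00] cmd [-0.0021 -0.0012  0.2359] turn 0 open 0.17139706873958596 F [ 0.28  0.67 -5.37]
```

{"method": "send_rows", "body": {"rows": "0 0 0 0; 0 0 0.01 0; 0 0 0.02 0; 0 0 0.033 0; 0 0 0.047 0; 0 0 0.06 0; 0 0 0.073 0; 0 0 0.087 0; 0 0 0.1 0; 0 0 0.11 0"}}

```text
clock: 15.8
tool_pos: [0.4702, -0.2032, 0.2432]
eef_rot: [-0.071, 0.997, 0.0, -0.0]
contact_force: [0.6, -0.7, -6.3]
opening: 0.173
finger_force: 39.9
```

{"method": "send_rows", "body": {"rows": "0 0 0.01 0; 0 0 0.02 0; 0 0 0.03 0; 0 0 0.04 0; 0 0 0.05 0; 0 0 0.06 0; 0 0 0.07 0; 0 0 0.08 0; 0 0 0.087 0; 0 0 0.092 0"}}

```text
clock: 16.63
tool_pos: [0.4702, -0.2032, 0.2159]
eef_rot: [-0.071, 0.997, 0.0, -0.0]
contact_force: [-0.2, 0.3, -5.4]
opening: 0.166
finger_force: 39.9
```

```bash
python3 -c "
from est import *
track(8,show=True)
cmd((.471,-.2035,.206))"
```

```text
n 2458 mean res mm 1.884 off [ 0.0002 -0.0062  0.0006]
[[16.633, -0.015], [16.683, -0.021], [16.733, -0.007], [16.783, 0.005], [16.833, -0.012], [16.883, -0.015], [16.933, 0.018], [16.983, -0.009]]
now 17.0333 amp 0.0156 phi -0.535 rows to next +peak 12.84 bias -0.0169 rms 0.0104
t 17.0333 pos [ 0.4705 -0.2033  0.2163] tooly 1.7129 toolz [ 4.e-04 -1.e-04 -1.e+00] cmd [-0.0017 -0.0011  0.0344] turn 0 open 0.16936719679851292 F [-0.05  0.5  -5.4 ]
```

11 mm remain. I go down 1 mm per row.

{"method": "send_rows", "body": {"rows": "0 0 0.003 0; 0 0 0.007 0; 0 0 0.01 0; 0 0 0.013 0; 0 0 0.017 0; 0 0 0.02 0; 0 0 0.023 0; 0 0 0.027 0; 0 0 0.03 0; 0 0 0.03 0"}}

```text
clock: 17.87
tool_pos: [0.4703, -0.2031, 0.207]
eef_rot: [-0.071, 0.997, 0.0, -0.0]
contact_force: [0.5, 1.2, -5.5]
opening: 0.168
finger_force: 39.9
```

{"method": "send_rows", "body": {"rows": "0 0 0.002 0; 0 0 0.004 0; 0 0 0.004 0"}}

```text
clock: 18.12
tool_pos: [0.4709, -0.2034, 0.2067]
eef_rot: [-0.071, 0.997, -0.0, 0.001]
contact_force: [-0.3, -0.7, 0.7]
opening: 0.17
finger_force: 39.9
```

```bash
python3 -c "
from est import *
track(6,show=True)
cmd((.471,-.2035,.2055))"
```

```text
n 2302 mean res mm 2.052 off [ 0.0001 -0.0059  0.001 ]
[[18.117, -0.014], [18.167, -0.0], [18.217, -0.016], [18.267, 0.014], [18.317, -0.009], [18.367, -0.01]]
now 18.4167 amp 0.0547 phi -0.899 rows to next +peak 12.03 bias -0.055 rms 0.0091
t 18.4167 pos [ 0.471  -0.2034  0.2066] tooly 1.7128 toolz [ 1.6e-03 -5.0e-04 -1.0e+00] cmd [-0.0001 -0.0004  0.0038] turn 0 open 0.17061347000801996 F [-0.37 -0.09  5.18]
```

{"method": "send_rows", "body": {"rows": "0 0 0 0; 0 0 0 0; 0 0 0 0; 0 0 0 0; 0 0 0 0; 0 0 0 0; 0 0 0 0; 0 0 0 0", "jaw": 0}}

```text
clock: 19.08
tool_pos: [0.4703, -0.2032, 0.2059]
eef_rot: [-0.071, 0.997, 0.0, -0.0]
contact_force: [0.7, -0.2, -0.2]
opening: 0.499
finger_force: 0.0
```

{"method": "send_rows", "body": {"rows": "0 0 -0.03 0; 0 0 -0.07 0; 0 0 -0.12 0; 0 0 -0.18 0; 0 0 -0.25 0; 0 0 -0.33 0; 0 0 -0.42 0; 0 0 -0.5 0; 0 0 -0.5 0; 0 0 -0.5 0"}}

```text
clock: 19.92
tool_pos: [0.471, -0.2034, 0.3576]
eef_rot: [-0.071, 0.997, -0.001, 0.002]
contact_force: [-0.3, 0.2, -0.8]
opening: 0.502
finger_force: 0.0
```

{"method": "send_rows", "body": {"rows": "0 0 0 0; 0 0 0 0; 0 0 0 0; 0 0 0 0; 0 0 0 0; 0 0 0 0; 0 0 0 0; 0 0 0 0; 0 0 0 0; 0 0 0 0"}}

```text
clock: 20.75
tool_pos: [0.4703, -0.2032, 0.356]
eef_rot: [-0.071, 0.997, 0.0, 0.0]
contact_force: [0.3, -0.3, -0.0]
opening: 0.5
finger_force: 0.0
```

Run:
```python
from h import *
s=sensors.get_state();print(s['clock'],s['tool_pos'],s['contact_force'])
p,d,X=cloud('scene');save('end',cv2.resize(p[60:360,30:430],(800,600)))
q=X[(d>0)&(X[...,2]>.139)&(X[...,2]<.152)&(np.hypot(X[...,0]-.471,X[...,1]+.209)<.12)]
print(len(q),cv2.minAreaRect(q[:,:2].astype(np.float32)),np.median(q[:,2]),np.linalg.lstsq(np.c_[q[:,:2]-q[:,:2].mean(0),np.ones(len(q))],q[:,2],rcond=None)[0])
```

```text
20.75 [ 0.47032644 -0.2032104   0.35597989] [ 0.33240771 -0.34883182 -0.00169561]
608 ((0.46999093890190125, -0.20842108130455017), (0.14805945754051208, 0.14064380526542664), 8.135882377624512) 0.1434040057727105 [-0.00035507  0.00021948  0.14357845]
```

View pics/end.png

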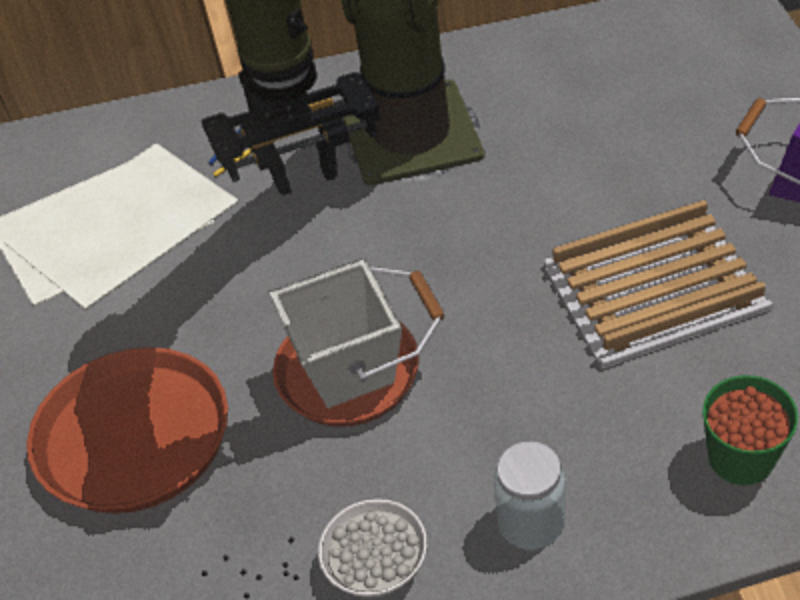

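The planter stands upright in the saucer, its rim centred at (0.470,-0.208) against the saucer's (0.471,-0.209). The bail is down at (425,295) and the gripper is clear of everything.

```bash
python3 -c "
from h import *
print(finish_job())"
```

```text
the job is handed in; nothing more can be done
None
```

The job is handed in: the planter hung steady over the saucer for more than 3 s and now stands upright within about 2 mm of its middle by camera measurement, with the bail let go; no score came back.

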